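Click the fan controller up one setting and store it

TASK

On the kitchen extractor's fan controller, roll the knurled thumbwheel one click towards the push-button end with a fingertip, so that it rests in its middle setting, then press the button beside it all the way in with a fingertip too to store the setting and let go. Pick nothing up, and leave the timer's dial and the loose things lying around as they are.

Things in the scene. Friction and masses are not known exactly. Their poses are not given: they have to be found in the camera images.
- controller: Fan controller, screwed to the worktop: off-white box 170 (its x) x 90 (its y) x 62 mm high on a steel foot strip 200 x 70 x 6 mm. Origin at the centre of its underside; z up. The thumbwheel stands in its -x half and the push button in its +x half, both on its centre line.
- wheel_top (a point): Highest point (crown) of the thumbwheel, 80 mm above the worktop, 35 mm to the -x side of the controller's middle; it does not turn with the wheel, its axes are the controller's. The black knurled wheel is 64 mm in diameter, 26 mm wide, and its upper part stands 18 mm out of the box top. A white line across its rim shows the setting against three black marks on the cheeks.
- wheel_axle (a point): Centre of the thumbwheel, 32 mm below the crown, inside the box; the axle is level, along the controller's y. On either side of the wheel stands a fixed off-white round cheek, 10 mm thick, 57 mm in diameter on the same centre, leaving just 3.5 mm of the rim proud: it is turned by pressing a fingertip lightly on the crown and dragging along the controller's x.
- wheel (a joint): Turn of the wheel in rad, growing as its crown moves towards the button (controller +x). It rests in three detents: -0.52 (start, white line at the mark away from the button), 0 (middle, line on top, wanted), +0.52; stops at -0.66, 0.66. One click is 17 mm of rim travel; past half way (8 mm) it is pulled on by itself into the next. About 1.5 N along the rim gets it over.
- button_top (a point): Centre of the top of the round black push button, 24 mm in diameter, 83 mm above the worktop, 87 mm from the wheel's crown towards the controller's +x. It stands 9 mm out of a round off-white collar 40 mm in diameter, is pushed straight down 5 mm against a spring (about 4 N when fully in) and springs back.
- button (a joint): Travel of the button in m: 0 out, 0.005 fully in.
- timer: A second box of the same look, the timer, screwed to the worktop, to be left alone: 120 x 90 x 62 mm with a dial on top (bar-shaped grip). Origin at the centre of its underside.
- timer_dial (a joint): Turn of the timer's dial in rad, 0 at the start; leave it.
- breaker_mid (a point): Middle of a loose white two-pole circuit breaker standing beside the controller, 85 x 36 x 76 mm high; bystander.
- screwdriver_grip (a point): Handle of a loose screwdriver lying beside the timer; bystander.
- tape: Loose black roll of tape lying flat, 64 mm in diameter, 19 mm high, beyond the two boxes; origin at the centre of its underside; bystander.
Mind the look-alikes: they are no part of the job. Leave any green or pink look-alike of the controller alone.

How it is judged:
By the outcome, as a careful person would: the job done as asked, in the order asked, and still so for the second after the job is handed in, with the robot touching nothing.
It also fails if it takes over 42 s, if anything falls off the work surface, if the arm or the gripper's body presses on something with over 40 N, if the wrist force passes 120 N, or if a joint passes its speed limit or range.

ROBOT

A 6-joint arm with a two-finger parallel gripper is mounted at the origin on the work surface. World frame = base frame: x ahead of the robot, y to its left, z up, the work surface at z = 0. Lengths are in m, angles in degrees, forces in N, time in s.
With the tool pointing down it reaches from about 0.375 to 0.9 m from the base axis. Payload 3.1 kg.
Tool frame: the origin (TCP) lies on the centre line of the jaws, within the pads' length; the fingertips stand 25 mm ahead of it and the grasp point (between the pads) lies 6 mm ahead of it; z points along the fingers, y is the line along which they close (so a half turn about z gives the same grasp; the last joint's range is limited). The gripper opens to 87 mm and grips with 3 to 60 N. Pads are 19 mm wide; open, the fingers measure 117 mm over their backs; the gripper's body (75 mm by 190 mm) begins 51 mm behind the grasp point.
Start: joints at [64.2, 30.224, 82.088, -0, 67.689, -10.227], TCP at [0.168, 0.602, 0.248] pointing down, gripper open.
Joint ranges: [-176.69, 176.69], [-43.24, 126.21], [12.49, 139.97], [-82, 262], [0, 151.66], [-163.58, 163.58]. Speed limits (degrees/s): [159.86, 159.86, 180, 180, 180, 180].

INTERFACE

Orientations are given as a 3x3 rotation matrix whose columns are the frame's x, y, z axes.
In Python, from rig import * gives the robot as it stands.
- The arm moves only by the tool step_arm, never from a script. Its argument "steps" is a list of rows, each a list of 7 numbers: the shift along the tool's x, y, z normalised to -1 to 1, where 1 is 0.3 m, then the turn, a rotation vector about the tool's x, y, z normalised to -1 to 1, where 1 is 45 degrees, then the gripper's target within -1 to 1 (shut at 1, half-way at 0, fully open at -1). A call has 1 to 8 rows; each row is the pose to reach, as a shift and turn from the pose commanded when the call began, along the tool's axes at that moment; what a row does not reach only later rows make up. A row lasts 1/12 s, in which the tool goes at most 41.7 mm and 7.16 degrees, less where a joint would pass 70% of its speed; a pose out of reach is approached as far as the arm can. A call with a number of a shift or a turn outside -1 to 1 is refused whole. A call with a gripper value outside its range is refused whole. The fingers move at their own pace and stop on an object; the grip force is fixed at half the most. Time passes only in rows, so rows that repeat a pose let the fingers close. It gives the time, the measured TCP pose, the force, the opening and the grip force at its end, in the units of the state.
- read_state(): the state, without advancing time (a new reading comes with each control period).
- capture(name): name is "scene" or "top" or "wrist"; returns a dict with "image" (420x560x3 uint8, red, green, blue), "vertical_fov" (degrees; the focal length in pixels is half the picture's height over the tangent of half this angle, whatever the lens; pixels are square), "cx", "cy" (the principal point, pixels), "world_from_camera" (4x4, takes a point from camera to world coordinates); the wrist camera has in their place "T_tool_cam" (4x4, takes a point from camera to tool coordinates, whose origin is the TCP and whose axes are the flange's). Camera axes: x right, y down, z forward; pixel columns grow to the right and rows downward; lengths in m; the calibration is good to about 2 mm. A picture is of the moment at which its call begins: read the wrist's pose just before it. There is no depth.
- hand_in(): hands the job in; it is judged then, once.
The state is a dict: "time_s": time; "joint_positions": joint angles; "qvel": joint speeds; "tau": joint torques, N m; "position": TCP position; "tcp_rot": TCP orientation; "force": force on the tool from outside, world axes, zero at the start; "moment": the same for the moment, N m; "opening": opening from 0.0 (shut) to 1.0 (fully open); "grasp_force": force on a finger pad.
Only numpy, scipy, OpenCV 4.12 (cv2) and the standard library are available. Lean on these libraries where they do the work, as an engineer would, in place of code of your own. Each camera call takes 0.05 s, during which the arm holds its last target. There are 200 camera calls.

## Working session

There is one attempt and no reset: what is moved stays moved. The work goes in short steps, Python scripts to look and compute and a tool call to move; the robot and the scene stay as the last step left them, time stands still between calls to the robot, and variables do not carry over. Pictures are saved under pics/ and viewed, at most 10 in all, crops included, and the job is handed in when it is done.

Besides the shell and the picture viewer there is one more tool, called after ">>>" by a JSON object that holds its "method" and its "body". step_arm: Moves the arm, as the interface text tells. Scaled input: -1 to 1 covers 0.3 m each way for a shift and 45 degrees each way for a turn. Its arguments: {"type":"object","properties":{"steps":{"type":"array"}},"required":["steps"]}

```bash
mkdir -p pics; cat > h.py <<'E'
from rig import *
import numpy as np, cv2
def snap(n,f):
    c=capture(n); cv2.imwrite('pics/'+f,c['image'][:,:,::-1]); np.save('pics/'+f+'.npy',{k:v for k,v in c.items() if k!='image'},allow_pickle=True); return c
def ray(c,u,v,z,T=None):
    T=np.array(c['world_from_camera']) if T is None else T
    f=210/np.tan(np.radians(c['vertical_fov'])/2)
    d=T[:3,:3]@[(u-c['cx'])/f,(v-c['cy'])/f,1]; o=T[:3,3]
    return o+d*(z-o[2])/d[2]
def proj(c,p,T=None):
    T=np.array(c['world_from_camera']) if T is None else T
    f=210/np.tan(np.radians(c['vertical_fov'])/2)
    q=T[:3,:3].T@(np.array(p)-T[:3,3]); return q[:2]/q[2]*f+[c['cx'],c['cy']]
def load(f): return np.load('pics/'+f+'.npy',allow_pickle=True).item()
E
python3 - <<'E'
from h import *
snap('scene','s1.png');snap('top','t1.png')
s=read_state();print(s['time_s'],s['position'],s['tcp_rot'],s['force'])
E
```

```text
0.1 [0.16747468 0.60150126 0.24665383] [[-9.63310997e-01  2.68386278e-01 -8.53838681e-04]
 [ 2.68387420e-01  9.63309386e-01 -1.79451637e-03]
 [ 3.40887245e-04 -1.95783692e-03 -9.99998025e-01]] [-0.00552398  0.47689734 -0.69185106]
```

View pics/t1.png

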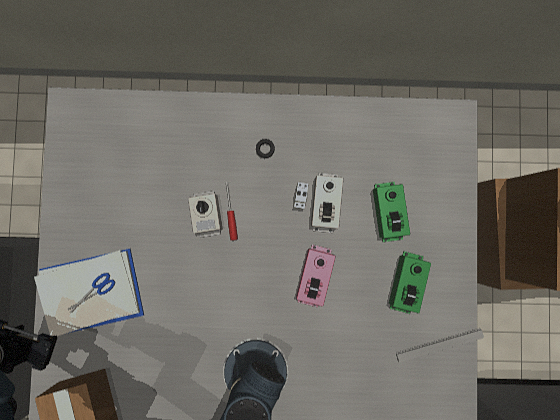

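View pics/s1.png

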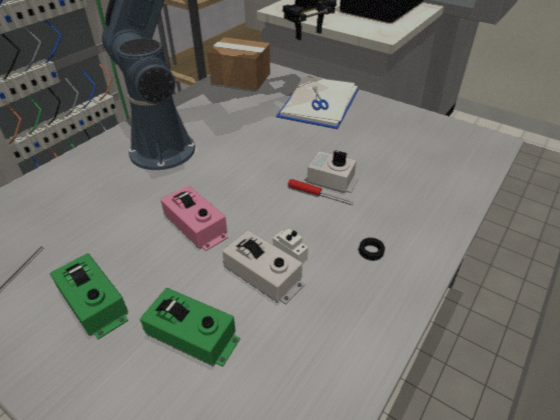

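Candidates in the top view are the off-white box (326,202), pink box (316,277), green boxes (392,211) and (410,283), and the timer (205,213). I choose the off-white one with wheel (326,212) and button (330,185). The breaker (300,195) stands beside it. Next is the close crop.

```bash
python3 - <<'E'
from h import *
a=cv2.imread('pics/t1.png')[160:245,280:360]; a=cv2.resize(a,None,fx=7,fy=7,interpolation=cv2.INTER_CUBIC)
b=cv2.imread('pics/s1.png')[220:310,210:320]; 
cv2.imwrite('pics/c1.png',a[:595]); 
c=load('t1.png')
w=ray(c,327,212,.08);b=ray(c,329.5,185,.083);print(w,b,np.linalg.norm((b-w)[:2]))
print(ray(c,300,195,.076), np.array(c['world_from_camera'])[:3,3])
c=load('s1.png');print(proj(c,w),proj(c,b))
E
```

```text
[ 0.53576535 -0.21822605  0.08      ] [ 0.62328728 -0.22414582  0.083     ] 0.08772190087101828
[ 0.5888089  -0.12978587  0.076     ] [ 0.48053152 -0.06921395  1.35494945]
[250.119344   242.32197478] [279.55154537 259.37107223]
```

View pics/c1.png

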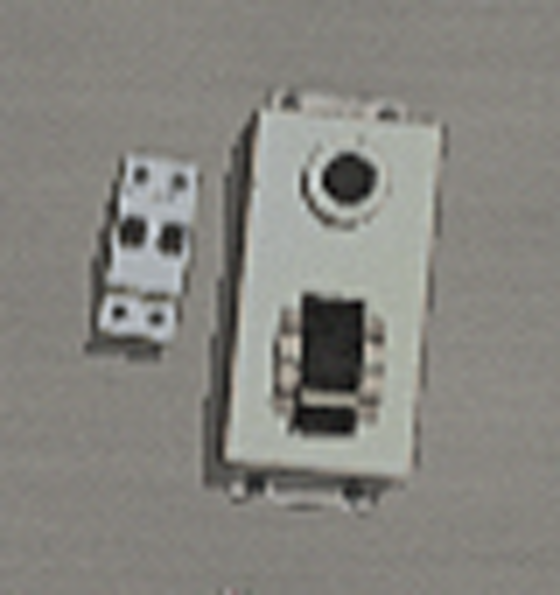

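The crop shows an off-white controller with its wheel (~327,212) and button (~330,186). The white line is on the side away from the button, and the separation of 88 mm checks out. Moving over with the gripper shut.

>>> {"method": "step_arm", "body": {"steps": [[-0.87, -0.62, 0, 0, 0, 0.89, 1], [-0.87, -0.62, 0, 0, 0, 0.89, 1], [-0.87, -0.62, 0, 0, 0, 0.89, 1], [-0.87, -0.62, 0, 0, 0, 0.89, 1], [-0.87, -0.62, 0, 0, 0, 0.89, 1], [-0.87, -0.62, 0, 0, 0, 0.89, 1], [-0.87, -0.62, 0, 0, 0, 0.89, 1], [-0.87, -0.62, 0, 0, 0, 0.89, 1]]}}

```text
time_s: 0.77
position: [0.3708, 0.3501, 0.2473]
tcp_rot: [[-0.563, 0.826, 0.0], [0.826, 0.563, -0.001], [-0.001, -0.001, -1.0]]
force: [0.8, 1.0, 0.5]
opening: 0.474
grasp_force: 0.0
```

```bash
cat >> h.py <<'E'
def go(p,ux,s=None):
    """rows numbers to reach TCP p, tool down with tool x along world 2D ux"""
    from scipy.spatial.transform import Rotation as Ro
    s=s or read_state(); R=np.array(s['tcp_rot']); x=np.r_[np.array(ux)/np.linalg.norm(ux),0]; z=np.array([0,0,-1.]); 
    Rd=np.c_[x,np.cross(z,x),z]
    print('t',s['time_s'],'pos',np.round(s['position'],4),'F',np.round(s['force'],2))
    print('shift',np.round(R.T@(np.array(p)-s['position'])/.3,4),'turn',np.round(Ro.from_matrix(R.T@Rd).as_rotvec(degrees=True)/45,4))
E
python3 - <<'E'
from h import *
u=np.array([.0875,-.0059]);v=[-u[1],u[0]]
go([.53,-.22,.22],v)
c=capture('wrist');print(np.round(c['T_tool_cam'],3),c['vertical_fov'])
E
```

```text
t 0.7667 pos [0.3708 0.3501 0.2473] F [0.81 1.03 0.5 ]
shift [-1.869  -0.6317  0.0932] turn [-3.000e-04  1.400e-03  8.475e-01]
[[-0.001 -0.969 -0.247  0.068]
 [ 1.    -0.001 -0.     0.   ]
 [ 0.    -0.247  0.969 -0.138]
 [ 0.     0.     0.     1.   ]] 59.65713522937173
```

>>> {"method": "step_arm", "body": {"steps": [[-0.93, -0.32, 0, 0, 0, 0.84, 1], [-0.93, -0.32, 0, 0, 0, 0.84, 1], [-0.93, -0.32, 0, 0, 0, 0.84, 1], [-0.93, -0.32, 0, 0, 0, 0.84, 1], [-0.93, -0.32, 0, 0, 0, 0.84, 1], [-0.93, -0.32, 0, 0, 0, 0.84, 1], [-0.93, -0.32, 0, 0, 0, 0.84, 1], [-0.93, -0.32, 0, 0, 0, 0.84, 1]]}}

```text
time_s: 1.48
position: [0.4503, 0.0626, 0.2477]
tcp_rot: [[0.066, 0.998, 0.003], [0.998, -0.066, -0.003], [-0.003, 0.003, -1.0]]
force: [-0.1, 0.7, -0.2]
opening: 0.004
grasp_force: 0.0
```

```bash
python3 - <<'E'
from h import *
u=np.array([.0875,-.0059]);v=[-u[1],u[0]]
go([.55,-.22,.20],v)
E
```

```text
t 1.4833 pos [0.4503 0.0626 0.2477] F [-0.06  0.75 -0.21]
shift [-0.9175  0.3934  0.1628] turn [0.0041 0.0034 0.0013]
```

>>> {"method": "step_arm", "body": {"steps": [[-0.92, 0.39, 0.16, 0, 0, 0, 1], [-0.92, 0.39, 0.16, 0, 0, 0, 1], [-0.92, 0.39, 0.16, 0, 0, 0, 1], [-0.92, 0.39, 0.16, 0, 0, 0, 1], [-0.92, 0.39, 0.16, 0, 0, 0, 1], [-0.92, 0.39, 0.16, 0, 0, 0, 1], [-0.92, 0.39, 0.16, 0, 0, 0, 1], [-0.92, 0.39, 0.16, 0, 0, 0, 1]]}}

```text
time_s: 2.15
position: [0.5501, -0.2197, 0.1985]
tcp_rot: [[0.063, 0.998, 0.003], [0.998, -0.063, -0.003], [-0.003, 0.003, -1.0]]
force: [0.6, -0.1, 0.6]
opening: 0.004
grasp_force: 0.0
```

>>> {"method": "step_arm", "body": {"steps": [[0, 0, 0, 0, 0, 0, 1], [0, 0, 0, 0, 0, 0, 1]]}}

```text
time_s: 2.32
position: [0.5473, -0.2135, 0.1987]
tcp_rot: [[0.061, 0.998, -0.002], [0.998, -0.061, 0.002], [0.002, -0.002, -1.0]]
force: [-0.6, 2.1, -0.4]
opening: 0.003
grasp_force: 0.0
```

```bash
cat >> h.py <<'E'
def wsnap(f):
    s=read_state(); c=snap('wrist',f); T=np.eye(4);T[:3,:3]=s['tcp_rot'];T[:3,3]=s['position']; T=T@np.array(c['T_tool_cam'])
    c['world_from_camera']=T; np.save('pics/'+f+'.npy',{k:v for k,v in c.items() if k!='image'},allow_pickle=True); print('t',s['time_s'],s['position']); return c
E
python3 - <<'E'
from h import *
c=wsnap('w1.png')
print(proj(c,[.5358,-.218,.08]),proj(c,[.6233,-.224,.083]),read_state()['force'],read_state()['tcp_rot'])
E
```

```text
t 2.3167 [ 0.54727102 -0.21346221  0.19870648]
[268.97112147 216.7880566 ] [390.6052327  218.80570213] [ 0.14812136 -0.50099112  0.23044893] [[ 0.0593611   0.99823417 -0.00219215]
 [ 0.9982347  -0.05935659  0.00206949]
 [ 0.00193571 -0.00231113 -0.99999546]]
```

View pics/w1.png

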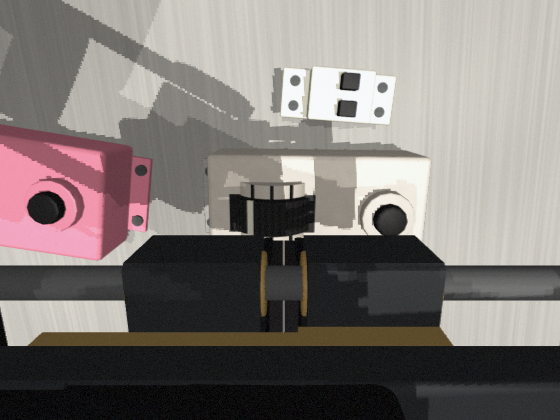

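The picture shows the wheel with its middle cheek mark at (271,190), the white line at (250,215) left of it, and the button at (390,219). The projection agrees within 2 px. Descending to just above the wheel, 8 mm short of the crown.

```bash
python3 - <<'E'
from h import *
go([.528,-.2175,.115],[.067,.998])
E
```

```text
t 2.3667 pos [ 0.547  -0.2125  0.199 ] F [ 0.15 -0.5   0.23]
shift [-0.0211 -0.0615  0.28  ] turn [-0.003  -0.0025  0.0097]
```

>>> {"method": "step_arm", "body": {"steps": [[-0.02, -0.06, 0.15, 0, 0, 0.01, 1], [-0.02, -0.06, 0.25, 0, 0, 0.01, 1], [-0.02, -0.06, 0.28, 0, 0, 0.01, 1], [-0.02, -0.06, 0.28, 0, 0, 0.01, 1], [-0.02, -0.06, 0.28, 0, 0, 0.01, 1], [-0.02, -0.06, 0.28, 0, 0, 0.01, 1]]}}

```text
time_s: 2.87
position: [0.5312, -0.219, 0.1175]
tcp_rot: [[0.066, 0.998, 0.003], [0.998, -0.066, -0.002], [-0.002, 0.003, -1.0]]
force: [1.0, 0.8, -0.5]
opening: 0.006
grasp_force: 0.0
```

```bash
python3 - <<'E'
from h import *
go([.528,-.2175,.105],[.067,.998])
E
```

```text
t 2.8667 pos [ 0.5312 -0.219   0.1175] F [ 1.02  0.8  -0.51]
shift [ 0.0045 -0.011   0.0417] turn [0.0044 0.0023 0.0008]
```

>>> {"method": "step_arm", "body": {"steps": [[0.004, -0.01, 0.02, 0, 0, 0, 1], [0.004, -0.01, 0.03, 0, 0, 0, 1], [0.004, -0.01, 0.035, 0, 0, 0, 1], [0.004, -0.01, 0.037, 0, 0, 0, 1], [0.004, -0.01, 0.037, 0, 0, 0, 1], [0.004, -0.01, 0.037, 0, 0, 0, 1]]}}

```text
time_s: 3.37
position: [0.5267, -0.2178, 0.1046]
tcp_rot: [[0.068, 0.998, 0.0], [0.998, -0.068, -0.0], [0.0, 0.0, -1.0]]
force: [-0.1, -0.2, 1.4]
opening: 0.003
grasp_force: 0.6
```

```bash
python3 - <<'E'
from h import *
go([.528,-.2175,.105],[.067,.998])
E
```

```text
t 3.3667 pos [ 0.5267 -0.2178  0.1046] F [-0.14 -0.16  1.38]
shift [ 0.0011  0.0043 -0.0012] turn [ 0.0002 -0.     -0.001 ]
```

Near contact. Pressing by half-millimetres.

>>> {"method": "step_arm", "body": {"steps": [[0, 0, 0.002, 0, 0, 0, 1], [0, 0, 0.003, 0, 0, 0, 1], [0, 0, 0.003, 0, 0, 0, 1]]}}

```text
time_s: 3.62
position: [0.5268, -0.2178, 0.1043]
tcp_rot: [[0.068, 0.998, 0.0], [0.998, -0.068, -0.0], [-0.0, 0.0, -1.0]]
force: [-0.8, 0.6, 5.6]
opening: 0.006
grasp_force: 2.9
```

>>> {"method": "step_arm", "body": {"steps": [[0, 0.008, 0, 0, 0, 0, 1], [0, 0.016, 0, 0, 0, 0, 1], [0, 0.024, 0, 0, 0, 0, 1], [0, 0.032, 0, 0, 0, 0, 1], [0, 0.04, 0, 0, 0, 0, 1], [0, 0.048, 0, 0, 0, 0, 1], [0, 0.055, 0, 0, 0, 0, 1], [0, 0.055, 0, 0, 0, 0, 1]]}}

```text
time_s: 4.28
position: [0.5437, -0.2191, 0.105]
tcp_rot: [[0.067, 0.998, 0.001], [0.998, -0.067, -0.001], [-0.001, 0.001, -1.0]]
force: [-1.1, 1.3, 9.5]
opening: 0.005
grasp_force: 4.5
```

>>> {"method": "step_arm", "body": {"steps": [[0, 0, 0, 0, 0, 0, 1]]}}

```text
time_s: 4.37
position: [0.5437, -0.219, 0.105]
tcp_rot: [[0.068, 0.998, 0.002], [0.998, -0.068, -0.001], [-0.001, 0.002, -1.0]]
force: [-0.8, 1.3, 9.2]
opening: 0.006
grasp_force: 4.3
```

>>> {"method": "step_arm", "body": {"steps": [[0, 0, -0.03, 0, 0, 0, 1], [0, 0, -0.12, 0, 0, 0, 1], [0, 0, -0.2, 0, 0, 0, 1], [0, 0, -0.28, 0, 0, 0, 1], [0, 0, -0.28, 0, 0, 0, 1], [0, 0, -0.28, 0, 0, 0, 1]]}}

```text
time_s: 4.87
position: [0.5439, -0.2194, 0.1893]
tcp_rot: [[0.068, 0.998, 0.003], [0.998, -0.068, -0.002], [-0.002, 0.003, -1.0]]
force: [-0.9, -0.5, -0.3]
opening: 0.003
grasp_force: 0.0
```

```bash
python3 - <<'E'
from h import *
c=wsnap('w2.png')
print(proj(c,[.5358,-.218,.08]),proj(c,[.6233,-.224,.083]))
a=cv2.imread('pics/w2.png')[130:245,190:450]; cv2.imwrite('pics/w2c.png',cv2.resize(a,None,fx=3,fy=3,interpolation=cv2.INTER_CUBIC))
go([.6233,-.224,.125],[.067,.998])
E
```

```text
t 4.8667 [ 0.54392794 -0.2194247   0.18930028]
[271.68893345 211.47962667] [398.41229502 212.51059885]
t 4.9167 pos [ 0.543  -0.2188  0.1879] F [ 0.19 -0.2  -1.55]
shift [0.001  0.2681 0.2098] turn [ 0.0007  0.0005 -0.0007]
```

View pics/w2c.png

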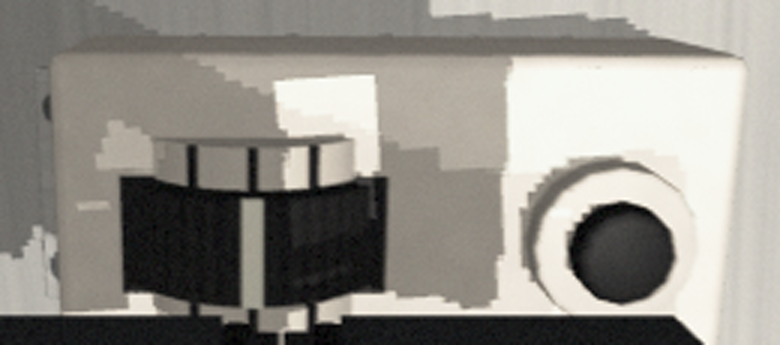

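The white line now lies on the middle mark (crop 253,250), and the button is at (398,214), as predicted. Moving over the button.

>>> {"method": "step_arm", "body": {"steps": [[0, 0.13, 0, 0, 0, 0, 1], [0, 0.24, 0.05, 0, 0, 0, 1], [0, 0.268, 0.15, 0, 0, 0, 1], [0, 0.268, 0.21, 0, 0, 0, 1], [0, 0.268, 0.21, 0, 0, 0, 1], [0, 0.268, 0.21, 0, 0, 0, 1]]}}

```text
time_s: 5.42
position: [0.6215, -0.2232, 0.1217]
tcp_rot: [[0.067, 0.998, -0.006], [0.998, -0.067, 0.003], [0.003, -0.006, -1.0]]
force: [-0.6, -0.2, 0.6]
opening: 0.005
grasp_force: 0.0
```

```bash
python3 - <<'E'
from h import *
go([.6233,-.224,.108],[.067,.998])
E
```

```text
t 5.4167 pos [ 0.6215 -0.2232  0.1217] F [-0.57 -0.21  0.56]
shift [-0.0024  0.0065  0.0458] turn [-0.0075 -0.0035 -0.0006]
```

>>> {"method": "step_arm", "body": {"steps": [[0, 0.003, 0.03, 0, 0, 0, 1], [0, 0.003, 0.045, 0, 0, 0, 1], [0, 0.003, 0.05, 0, 0, 0, 1], [0, 0.003, 0.055, 0, 0, 0, 1], [0, 0.003, 0.058, 0, 0, 0, 1], [0, 0.003, 0.06, 0, 0, 0, 1], [0, 0.003, 0.06, 0, 0, 0, 1]]}}

```text
time_s: 6.0
position: [0.6242, -0.2245, 0.1072]
tcp_rot: [[0.068, 0.998, 0.0], [0.998, -0.068, -0.001], [-0.0, 0.0, -1.0]]
force: [-1.0, 0.4, 1.6]
opening: 0.005
grasp_force: 0.9
```

>>> {"method": "step_arm", "body": {"steps": [[0, 0, 0.005, 0, 0, 0, 1], [0, 0, 0.01, 0, 0, 0, 1], [0, 0, 0.013, 0, 0, 0, 1], [0, 0, 0.015, 0, 0, 0, 1], [0, 0, 0.016, 0, 0, 0, 1], [0, 0, 0.016, 0, 0, 0, 1]]}}

```text
time_s: 6.5
position: [0.6243, -0.2245, 0.1033]
tcp_rot: [[0.067, 0.998, 0.0], [0.998, -0.067, -0.001], [-0.001, 0.001, -1.0]]
force: [-3.3, 1.2, 9.3]
opening: 0.009
grasp_force: 4.7
```

>>> {"method": "step_arm", "body": {"steps": [[0, 0, 0.002, 0, 0, 0, 1], [0, 0, 0.003, 0, 0, 0, 1], [0, 0, 0.003, 0, 0, 0, 1]]}}

```text
time_s: 6.75
position: [0.6244, -0.2245, 0.1033]
tcp_rot: [[0.067, 0.998, 0.001], [0.998, -0.067, -0.001], [-0.001, 0.001, -1.0]]
force: [-3.8, 0.3, 13.0]
opening: 0.0
grasp_force: 6.6
```

The tip has stopped at z = 0.103 with the force rising, so the button is on its stop. Releasing.

>>> {"method": "step_arm", "body": {"steps": [[0, 0, -0.02, 0, 0, 0, 1], [0, 0, -0.1, 0, 0, 0, 1], [0, 0, -0.2, 0, 0, 0, 1], [0, 0, -0.3, 0, 0, 0, 1], [0, 0, -0.3, 0, 0, 0, 1], [0, 0, -0.3, 0, 0, 0, 1], [0, 0, -0.3, 0, 0, 0, 1]]}}

```text
time_s: 7.33
position: [0.6238, -0.2239, 0.1902]
tcp_rot: [[0.068, 0.998, -0.001], [0.998, -0.068, 0.001], [0.001, -0.001, -1.0]]
force: [-0.3, 0.1, -0.3]
opening: 0.007
grasp_force: 0.0
```

```bash
python3 - <<'E'
from h import *
c=wsnap('w3.png'); print(read_state()['force'])
E
```

```text
t 7.3333 [ 0.6237987  -0.22394393  0.19022775]
[-1.23309107 -0.31135066 -0.95336017]
```

View pics/w3.png

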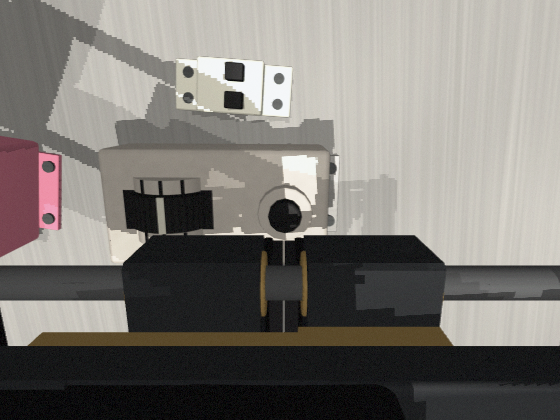

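The line at (160,213) is still under the middle mark (161,187), the button at (285,215) is free again, and the breaker is undisturbed. Handing in.

```bash
python3 -c "
from rig import *
print(hand_in())"
```

```text
the job is handed in; nothing more can be done
None
```

The thumbwheel is one click over in its middle setting, the button was then pressed to its stop and released, nothing else was touched, and the job was handed in after about 7.4 s of robot time.

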